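# Set the capsule mixer one click up and start it

### The job

On the white dental capsule mixer, rub the knurled time wheel with a fingertip, its top towards the amber dome, exactly one click, so that the orange stripe comes to the top and stays in that click (not the one after) when you let go of it. Then press the green start button all the way down with a fingertip and let it spring back. Work with light touches on these two only, without pinching the wheel or leaning hard on it, and leave the capsule standing on it and everything else on the table as they are.

Things in the scene. Friction and masses are not known exactly. Their poses are not given: they have to be found in the camera images.
- mixer: White capsule mixer, a box screwed to the table, 190 mm (its x) by 210 mm (its y), deck 75 mm above the table. Origin: centre of its underside. x points from its front (controls, roughly towards the robot, turned up to 0.45 rad) to its amber dome; z up. On the deck: wheel at (-45, 62) mm, button at (-45, -62), dome (radius 40, 31 high) at (45, 0).
- dial_crown (a point): Top of the wheel's rim (fixed, does not turn), 89 mm above the table; axes as the mixer's. Dark knurled rubbery wheel, radius 34, width 20, level axle along the mixer's y; stands 14 mm out of the deck between two black cheeks 4 mm high, 24 apart. It is sprung: sinks up to 6 mm, 2 N at first, 8 N fully. Pressed 3 to 5 mm in and dragged along the mixer's x it follows the finger, 34 mm per rad.
- dial (a joint): Wheel angle, rad, growing as its top moves to the mixer's +x (dome). Sprung clicks at 0 (start), 0.6 and 1.2; crests at 0.3 and 0.9, 0.07 N m to pass; past a crest it snaps into the next click unless a finger holds it. Stops -0.12, 1.32. The orange stripe on the rim is 0.6 rad before the top (to the mixer's front) at 0; on top, level with two orange ticks on the deck, at 0.6.
- start_top (a point): Centre of the top face of the green start button, 97 mm above the table; its axes are parallel to the mixer's. Button 28 mm in diameter in a grey collar 44 mm in diameter and 12 mm high above the deck; it is pressed straight down.
- start (a joint): Travel of the start button in m: 0 out, 0.006 fully down; a spring pushes it back, 1.5 N at first, 5 N fully down.
- capsule: Loose blue mixing capsule with a yellow tip, 18 mm in diameter and 34 mm high, standing on the mixer's deck between wheel and button, within 10 mm of (-30, 0) mm in the mixer's frame. Origin: centre of its underside. Leave alone.
- wash_bottle: Loose clear bottle with green cap, 56 mm in diameter, 150 mm high. Origin: centre of its underside. Leave alone.
- black_bowl: Loose black mixing bowl, 76 mm in diameter, 35 mm high. Origin: centre of its underside. Leave alone.
- amber_bottle: Loose amber bottle, 48 mm in diameter, 95 mm high. Origin: centre of its underside. Leave alone.
- rinse_cup: Loose white cup, 68 mm in diameter, 80 mm high. Origin: centre of its underside. Leave alone.
- putty_jar: Loose white jar with red lid, 66 mm in diameter, 60 mm high. Origin: centre of its underside. Leave alone.
- mirror: Loose steel mouth mirror lying on the table, 153 mm long along its x, 7 mm thick. Origin: underside, near mid-length. Leave alone.

How it is judged:
By the outcome, as a careful person would: the job done as asked, in the order asked, and still so for the second after the job is handed in, with the robot touching nothing.
It also fails if it takes over 35 s, if anything falls off the work surface, if the arm or the gripper's body presses on something with over 40 N, if the wrist force passes 120 N, or if a joint passes its speed limit or range.

### The arm

A 7-joint arm with a two-finger parallel gripper is mounted at the origin on the work surface. World frame = base frame: x ahead of the robot, y to its left, z up, the work surface at z = 0. Lengths are in m, angles in rad, forces in N, time in s.
With the tool pointing down it reaches from about 0.425 to 0.825 m from the base axis. Payload 3.6 kg.
Tool frame: the origin (TCP) lies between the finger pads; the fingertips stand 22 mm ahead of it and the grasp point (between the pads) lies 3 mm ahead of it; z points along the fingers, y is the line along which they close (so a half turn about z gives the same grasp; the last joint's range is limited). The gripper opens to 85 mm and grips with 20 to 120 N. Pads are 22 mm wide; open, the fingers measure 114 mm over their backs; the gripper's body (76 mm by 85 mm) begins 54 mm behind the grasp point. The pads swing forward as they close: fully open they stand 13 mm farther back than shut.
Start: joints at [1.284, 0.615, -0.013, 1.423, 0.008, 1.103, -0.04], TCP at [0.167, -0.628, 0.253] pointing down, gripper open.
Joint ranges: [-3.12, 3.12], [-0.3, 2.06], [-1.34, 1.32], [0.26, 2.42], [-1.36, 4.5], [0.01, 1.98], [-2.84, 2.84]. Speed limits (rad/s): [2.79, 2.79, 3.14, 3.14, 3.14, 3.14, 3.14].

### API

Orientations are given as a unit quaternion [w, x, y, z].
In Python, from plant import arm, imaging gives the robot as it stands. The module is installed in compiled form; this text tells all that it offers.
- The arm moves only by the shell command python3 -m pendant 'ROWS' [OPENING] [FORCE]. ROWS is JSON, a list of rows, each a list of 6 numbers: the shift along the tool's x, y, z in m, then the turn, a rotation vector about the tool's x, y, z in degrees. A call has 1 to 5 rows; each row is the pose to reach, as a shift and turn from the pose commanded when the call began, along the tool's axes at that moment; what a row does not reach only later rows make up. A row lasts 1/12 s, in which the tool goes at most 41.7 mm and 7.16 degrees, less where a joint would pass 70% of its speed; a pose out of reach is approached as far as the arm can. A call with a gripper value outside its range is refused whole. OPENING is the opening, from 0 (shut) to 1 (fully open), set as the call begins (- or left out, the last holds). The fingers move at their own pace and stop on an object; FORCE is the grip in N (left out, the last holds). Time passes only in rows, so rows that repeat a pose let the fingers close. It gives the time, the measured TCP pose, the force, the opening and the grip force at its end, in the units of the state.
- arm.sense(): the state, without advancing time (a new reading comes with each control period).
- imaging.get_image(name): name is "scene" or "top"; returns a dict with "img" (400x640x3 uint8, red, green, blue), "mtx" (3x3 intrinsics, pixels), "pose" (4x4, takes a point from camera to world coordinates). Camera axes: x right, y down, z forward; pixel columns grow to the right and rows downward; lengths in m; the calibration is good to about 2 mm. A picture is of the moment at which its call begins. There is no depth.
- arm.hand_in(): hands the job in; it is judged then, once.
Trained networks look in a picture, given as the dict that the camera call returned (one of the last four; its "shot" number tells which), for a name from the list of things; names that differ only in an ending like _2 or _b are one class to them, and where a whole thing is asked for, a point or a joint stands for the part that bears it (a point fixed in the world has none). Each returns a list of dicts, best first, with "p" (0 to 1); they miss things now and then, are a little off and sometimes report something else, mostly with a low value. They report only what shows in the picture. A call takes as long as a camera call.
- imaging.recognise(query, picture): "xyz" ([x, y, z] in m, in the coordinates of the camera as it stood for that picture, good to about 4 mm: the middle of the surface that is visible of it).
- imaging.outline_of(query, picture): "region" (400x640 bool, what is visible of it).
- imaging.tip_of(query, picture): "xyz" ([x, y, z] in m, in the coordinates of the camera as it stood for that picture, good to about 4 mm: a listed point, or the origin of a listed thing).
The state is a dict: "t": time; "qpos": joint angles; "qvel": joint speeds; "joint_efforts": joint torques, N m; "ee_pos": TCP position; "ee_rot": TCP orientation; "contact_force": force on the tool from outside, world axes, zero at the start; "wrist_torque": the same for the moment, N m; "opening": finger opening in m; "grip_force": force on a finger pad.
Only numpy, scipy, OpenCV 4.12 (cv2) and the standard library are available. Lean on these libraries where they do the work, as an engineer would, in place of code of your own. Each camera call takes 0.05 s, during which the arm holds its last target. There are 200 camera calls.

## Working session

There is one attempt and no reset: what is moved stays moved. The work goes in short steps, Python scripts to look and compute and a shell command to move; the robot and the scene stay as the last step left them, time stands still between calls to the robot, and variables do not carry over. Pictures are saved under pics/ and viewed, at most 10 in all, crops included, and the job is handed in when it is done.

```bash
mkdir -p pics
cat > h.py <<'E'
import numpy as np, cv2
from plant import arm, imaging
def w(pic,p): return (pic["pose"]@np.r_[p,1])[:3]
def proj(pic,P):
    c=np.linalg.inv(pic["pose"])@np.r_[P,1]; u=pic["mtx"]@c[:3]; return u[:2]/u[2]
def ray(pic,uv,z):
    d=pic["pose"][:3,:3]@np.linalg.inv(pic["mtx"])@np.r_[uv,1]; o=pic["pose"][:3,3]; return o+d*(z-o[2])/d[2]
E
python3 - <<'E'
from h import *
np.set_printoptions(precision=4,suppress=True)
s=arm.sense(); print(s["t"],s["ee_pos"],s["ee_rot"],s["contact_force"],s["opening"])
for n in("scene","top"):
    p=imaging.get_image(n); cv2.imwrite(f"pics/{n}0.png",p["img"][...,::-1]); print(n,p["pose"][:3,3])
    for q in("mixer","dial_crown","start_top","capsule"):
        r=imaging.tip_of(q,p); print(q,[(round(a["p"],2),w(p,a["xyz"])) for a in r[:2]])
print(arm.sense()["t"])
E
```

```text
0.0 [ 0.1668 -0.6275  0.2521] [-0.0013  0.9916  0.1296 -0.0002] [-0.3852 -0.6031 -0.1853] 0.08573165953008534
scene [1.0022 0.5208 0.8417]
mixer [(0.71, array([ 0.5466, -0.0476, -0.004 ])), (0.25, array([ 0.5628, -0.3341,  0.0015]))]
dial_crown [(0.57, array([0.5173, 0.023 , 0.0894])), (0.4, array([ 0.4537, -0.3597,  0.0014]))]
start_top [(0.47, array([ 0.4947, -0.098 ,  0.1   ]))]
capsule [(0.49, array([ 0.5203, -0.0355,  0.0746]))]
top [ 0.4639 -0.0659  1.0152]
mixer [(0.92, array([ 0.5505, -0.0456, -0.0002]))]
dial_crown [(0.7, array([0.5181, 0.0306, 0.09  ]))]
start_top [(0.52, array([ 0.4851, -0.0994,  0.0962]))]
capsule [(0.54, array([ 0.5167, -0.0329,  0.0705]))]
0.5
```

View pics/scene0.png

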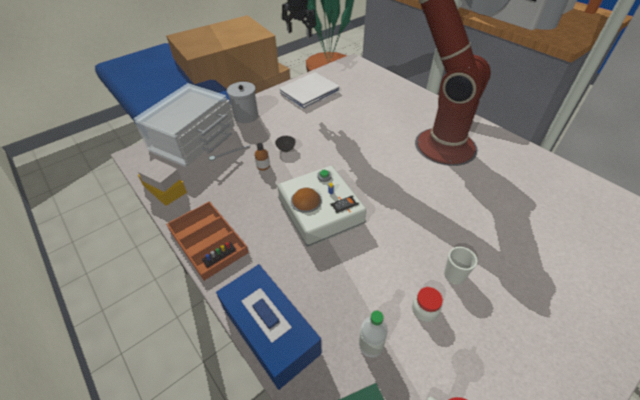

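View pics/top0.png

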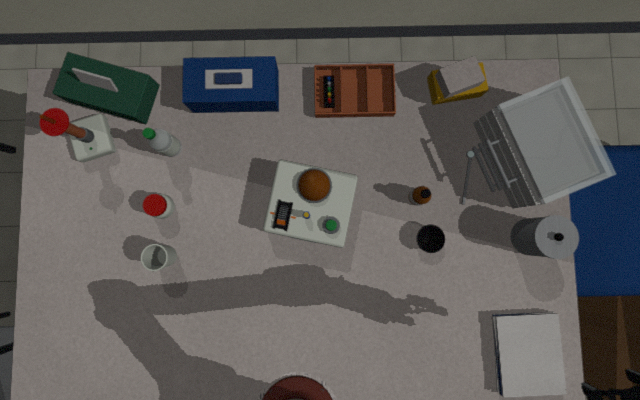

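The scene shows the mixer centrally, with the dome towards +x. In the top view the dome is at (314,185), wheel (284,215), button (331,226) and capsule (306,214), and nothing else stands nearby. Next I fit the mixer pose to its outline.

Run:
```python
from h import *
from scipy.optimize import minimize
np.set_printoptions(precision=4,suppress=True)
ps=[imaging.get_image(n) for n in("top","scene")]
ms=[]
for p in ps:
    r=imaging.outline_of("mixer",p)[0]; m=r["region"].astype(np.uint8); m=cv2.morphologyEx(m,cv2.MORPH_CLOSE,np.ones((25,25))); ms.append(m); print(r["p"],m.sum())
def M(x,l): c,s=np.cos(x[2]),np.sin(x[2]); return np.array([x[0]+c*l[0]-s*l[1],x[1]+s*l[0]+c*l[1],l[2]])
C=[(a,b,z) for a in(-.095,.095) for b in(-.105,.105) for z in(0,.075)]
def cost(x,idx):
    t=0
    for i in idx:
        P=np.array([proj(ps[i],M(x,l)) for l in C]); h=cv2.convexHull((P*16).round().astype(np.int32).reshape(-1,1,2)/1)if 0 else cv2.convexHull(P.astype(np.float32))
        big=cv2.resize(ms[i],None,fx=4,fy=4,interpolation=cv2.INTER_NEAREST); k=np.zeros_like(big)
        cv2.fillPoly(k,[((h*4+1.5)*16).round().astype(np.int32)],1,shift=4); t+=(k!=big).sum()/big.sum()
    return t
for idx in([0],[1],[0,1]):
    r=minimize(cost,[.549,-.046,-.25],args=(idx,),method="Nelder-Mead",options=dict(initial_simplex=np.array([[.549,-.046,-.25],[.557,-.046,-.25],[.549,-.036,-.25],[.549,-.046,-.2]]),xatol=1e-4)); x=r.x
    print(idx,x,r.fun)
    print({n:M(x,l) for n,l in dict(crown=(-.045,.062,.089),start=(-.045,-.062,.097)).items()})
p=ps[0]
for q,z in(("start_top",.092),("dial_crown",.083),("capsule",.1)):
  for p in ps:
    r=imaging.outline_of(q,p)
    if r: v,u=np.nonzero(r[0]["region"]); print(q,r[0]["p"],len(u),u.mean(),v.mean(),ray(p,(u.mean(),v.mean()),z))
p=ps[0];im=cv2.resize(p["img"][150:260,255:375],None,fx=5,fy=5,interpolation=cv2.INTER_CUBIC)[...,::-1].copy()
for l,c in [((-.045,.062,.089),(0,0,255)),((-.045,-.062,.097),(0,0,255)),((.045,0,.106),(255,0,0)),]+[(l,(0,200,0)) for l in C]:
    u=(proj(p,M(x,l))-[255,150]+.5)*5; cv2.circle(im,tuple(u.round().astype(int).tolist()),4,c,1)
cv2.imwrite("pics/fit.png",im)
s=arm.sense();print(s["t"],s["ee_pos"],s["ee_rot"])
```

```text
0.9 6094
0.56 4645
[0] [ 0.5485 -0.0452 -0.2207] 0.02910649819494585
{'crown': array([0.5181, 0.0251, 0.089 ]), 'start': array([ 0.491 , -0.0959,  0.097 ])}
[1] [ 0.5436 -0.0491 -0.2315] 0.05452099031216362
{'crown': array([0.514 , 0.0216, 0.089 ]), 'start': array([ 0.4855, -0.0991,  0.097 ])}
[0, 1] [ 0.5478 -0.0459 -0.2337] 0.09455741022509567
{'crown': array([0.5184, 0.0249, 0.089 ]), 'start': array([ 0.4897, -0.0957,  0.097 ])}
start_top 0.41 69 330.8985507246377 224.7826086956522 [ 0.4912 -0.0963  0.092 ]
start_top 0.44 51 323.7647058823529 172.76470588235293 [ 0.4896 -0.0983  0.092 ]
dial_crown 0.71 129 344.0232558139535 202.6201550387597 [0.5187 0.0247 0.083 ]
capsule 0.68 632 430.28006329113924 238.10759493670886 [ 0.4545 -0.3371  0.1   ]
capsule 0.38 75 331.0 187.56 [ 0.5189 -0.0311  0.1   ]
1.0 [ 0.167  -0.6282  0.2533] [-0.      0.9916  0.1295  0.    ]
```

View pics/fit.png

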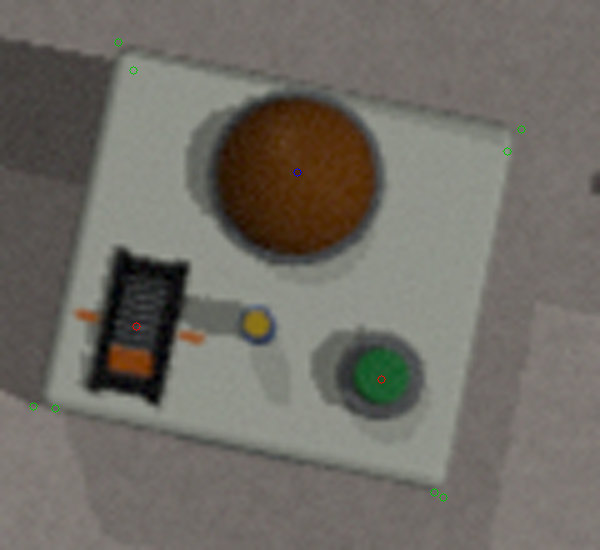

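```bash
python3 -m pendant '[[0.027,-0.029,0,0,0,5.6],[0.054,-0.058,0,0,0,11.2],[0.081,-0.087,0,0,0,16.8],[0.108,-0.116,0,0,0,22.4],[0.135,-0.145,0,0,0,27.8]]' 0 20
cat > go.py <<'E'
import sys
from h import *
from scipy.spatial.transform import Rotation as R
np.set_printoptions(precision=4,suppress=True)
s=arm.sense(); q=s["ee_rot"]; r=R.from_quat([*q[1:],q[0]])
t=np.array(list(map(float,sys.argv[1:4])))
print("t",s["t"],"pos",s["ee_pos"],"xyaw",np.arctan2(*r.as_matrix()[1::-1,0]),"F",s["contact_force"],"tool delta",r.inv().apply(t-s["ee_pos"]),"opening",s["opening"])
d=R.from_euler("z",-.225)*R.from_euler("x",np.pi); print("turn deg",np.degrees((r.inv()*d).as_rotvec()))
E
python3 go.py .518 .0245 .17
```

```text
t: 1.42
ee_pos: [0.2609, -0.4517, 0.2535]
ee_rot: [0.0, 0.993, -0.115, 0.0]
contact_force: [1.3, 0.6, 0.7]
opening: 0.0255
grip_force: 0.0
t 1.4167 pos [ 0.2609 -0.4517  0.2535] xyaw -0.23054125532496955 F [1.2896 0.5574 0.7294] tool delta [ 0.1414 -0.5224  0.0835] opening 0.025458537522775423
turn deg [ 0.0071 -0.041  -0.3175]
```

```bash
python3 -m pendant '[[0.01,-0.038,0,0,0,0],[0.02,-0.076,0,0,0,0],[0.03,-0.114,0,0,0,0],[0.04,-0.152,0,0,0,0],[0.05,-0.190,0,0,0,0]]'; python3 -m pendant '[[0.01,-0.038,0,0,0,0],[0.02,-0.076,0,0,0,0],[0.03,-0.114,0,0,0,0],[0.04,-0.152,0,0,0,0],[0.05,-0.190,0,0,0,0]]' ; python3 -m pendant '[[0.01,-0.038,0.0,0,0,0],[0.02,-0.076,0,0,0,0],[0.03,-0.114,0,0,0,0],[0.03,-0.12,0,0,0,0],[0.03,-0.12,0,0,0,0]]'; python3 go.py .518 .0245 .15
```

```text
t: 1.83
ee_pos: [0.3521, -0.2776, 0.2537]
ee_rot: [0.0, 0.994, -0.113, 0.001]
contact_force: [0.3, 0.1, 1.3]
opening: 0.0
grip_force: 0.0
t: 2.25
ee_pos: [0.4433, -0.1035, 0.2538]
ee_rot: [0.0, 0.994, -0.112, 0.001]
contact_force: [0.2, -1.0, 0.5]
opening: -0.0
grip_force: 0.0
t: 2.67
ee_pos: [0.4995, 0.0089, 0.2533]
ee_rot: [-0.001, 0.994, -0.109, 0.0]
contact_force: [-0.1, -1.4, -0.4]
opening: 0.0
grip_force: 0.0
t 2.6667 pos [0.4995 0.0089 0.2533] xyaw -0.21805937194493094 F [-0.061  -1.4144 -0.3753] tool delta [ 0.0146 -0.019   0.1034] opening 2.0026363031142536e-05
turn deg [-0.1158 -0.0155  0.3977]
```

```bash
python3 -m pendant '[[0.003,-0.008,0.03,0,0,0],[0.007,-0.019,0.06,0,0,0],[0.007,-0.019,0.09,0,0,0],[0.007,-0.019,0.115,0,0,0],[0.007,-0.019,0.115,0,0,0]]'; python3 go.py .510 .0263 .111
python3 - <<'E'
from h import *
for n in("scene","top"):
    p=imaging.get_image(n); c=proj(p,np.array([.515,.02,.1])).astype(int); x,y=c; x0,y0=max(x-60,0),max(y-45,0)
    cv2.imwrite(f"pics/near_{n}.png",cv2.resize(p["img"][y0:y0+90,x0:x0+120],None,fx=5,fy=5,interpolation=cv2.INTER_CUBIC)[...,::-1])
E
```

```text
t: 3.08
ee_pos: [0.5059, 0.0196, 0.1343]
ee_rot: [0.002, 0.994, -0.114, -0.005]
contact_force: [-0.2, -1.0, -0.3]
opening: 0.0
grip_force: 0.0
t 3.0833 pos [0.5059 0.0196 0.1343] xyaw -0.22772973344322373 F [-0.1717 -1.022  -0.3056] tool delta [ 0.0027 -0.0076  0.0232] opening 4.187168499631387e-06
turn deg [ 0.2582  0.5671 -0.1551]
```

View pics/near_scene.png

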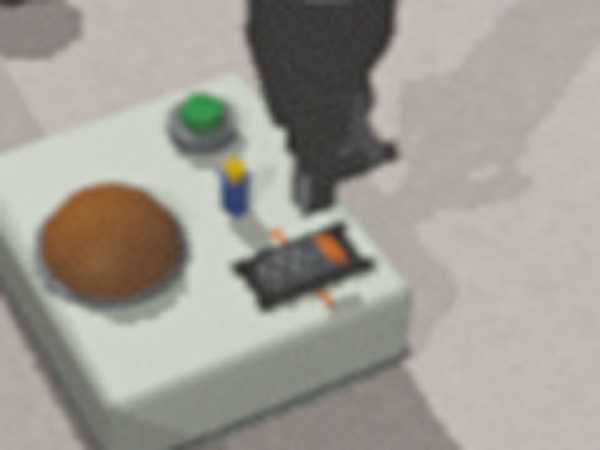

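```bash
python3 -m pendant '[[0,0,0,0,0,0],[0,0,0,0,0,0]]'; python3 go.py .5102 .0263 .111
python3 - <<'E'
from h import *
for n in("scene","top"):
    p=imaging.get_image(n); s=arm.sense(); c=proj(p,np.array([.515,.02,.1])).astype(int); x,y=c; x0,y0=max(x-60,0),max(y-45,0)
    im=cv2.resize(p["img"][y0:y0+90,x0:x0+120],None,fx=5,fy=5,interpolation=cv2.INTER_CUBIC)[...,::-1].copy()
    for P,c in((s["ee_pos"]-[0,0,.022],(0,0,255)),(s["ee_pos"],(0,255,0)),([.518,.0245,.089],(255,0,0))):
        cv2.circle(im,tuple(((proj(p,np.array(P))-[x0,y0]+.5)*5).astype(int).tolist()),5,c,2)
    cv2.imwrite(f"pics/near2_{n}.png",im)
E
```

```text
t: 3.35
ee_pos: [0.5109, 0.0213, 0.1403]
ee_rot: [-0.0, 0.994, -0.113, 0.002]
contact_force: [0.2, 0.1, -0.7]
opening: 0.0
grip_force: 0.0
t 3.35 pos [0.5109 0.0213 0.1403] xyaw -0.22649890820893703 F [ 0.1754  0.1292 -0.6883] tool delta [-0.002  -0.0047  0.0293] opening 1.0708684561378708e-05
turn deg [-0.0511 -0.2249 -0.0858]
```

View pics/near2_scene.png

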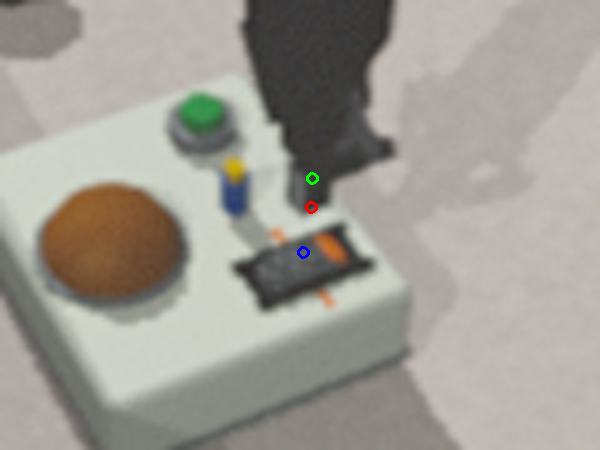

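The projected tip (311,207) lies on the visible fingertip, and the wheel crown is at (303,252). Moving across to 8 mm in front of the crown, then down slowly.

```bash
python3 -m pendant '[[-0.001,-0.005,0.010,0,0,0],[-0.001,-0.005,0.020,0,0,0],[-0.001,-0.005,0.024,0,0,0],[-0.001,-0.005,0.024,0,0,0],[-0.001,-0.005,0.024,0,0,0]]';  python3 -m pendant '[[0,0,0,0,0,0],[0,0,0,0,0,0],[0,0,0,0,0,0]]'; python3 go.py .5102 .0263 .107
```

```text
t: 3.87
ee_pos: [0.5094, 0.027, 0.1136]
ee_rot: [0.0, 0.994, -0.112, -0.001]
contact_force: [-0.4, 0.2, 0.5]
opening: 0.0001
grip_force: 0.0
t: 4.12
ee_pos: [0.5101, 0.027, 0.1146]
ee_rot: [-0.0, 0.994, -0.112, 0.0]
contact_force: [-0.3, 0.1, 0.4]
opening: -0.0
grip_force: 0.0
t 4.1167 pos [0.5101 0.027  0.1146] xyaw -0.22546840528427034 F [-0.2567  0.0524  0.4039] tool delta [0.0003 0.0006 0.0076] opening -4.048929817630722e-05
turn deg [-0.0118 -0.0339 -0.0268]
```

```bash
python3 -m pendant '[[0,0,0.002,0,0,0],[0,0,0.004,0,0,0],[0,0,0.005,0,0,0],[0,0,0.005,0,0,0],[0,0,0.005,0,0,0]]';  python3 -m pendant '[[0,0,0.001,0,0,0],[0,0,0.0015,0,0,0],[0,0,0.0015,0,0,0],[0,0,0.0015,0,0,0]]'; python3 go.py .518 .0245 .107
```

```text
t: 4.53
ee_pos: [0.5101, 0.027, 0.1096]
ee_rot: [-0.0, 0.994, -0.112, 0.0]
contact_force: [0.1, 0.2, 3.3]
opening: 0.0001
grip_force: 1.7
t: 4.87
ee_pos: [0.5101, 0.027, 0.108]
ee_rot: [-0.0, 0.994, -0.112, 0.0]
contact_force: [-0.4, -0.2, 5.5]
opening: 0.0006
grip_force: 2.5
t 4.8667 pos [0.5101 0.027  0.108 ] xyaw -0.22538998142599828 F [-0.3787 -0.1539  5.466 ] tool delta [0.0083 0.0007 0.0011] opening 0.000605296989007982
turn deg [-0.014  -0.0355 -0.0223]
```

```bash
python3 -m pendant '[[0,0,0.0005,0,0,0],[0.002,0,0.0005,0,0,0],[0.004,0,0.0005,0,0,0],[0.006,0,0.0005,0,0,0],[0.008,0,0.0005,0,0,0]]';  python3 -m pendant '[[0.002,0,0,0,0,0],[0.004,0,0,0,0,0],[0.006,0,0,0,0,0],[0.008,0,0,0,0,0],[0.009,0,0,0,0,0]]'; python3 -m pendant '[[0,0,0,0,0,0],[0,0,0,0,0,0],[0,0,0,0,0,0]]'; python3 go.py .518 .0245 .107
python3 - <<'E'
from h import *
ims=[]
for n in("scene","top"):
    p=imaging.get_image(n); x,y=proj(p,np.array([.515,.02,.09])).astype(int)
    ims.append(cv2.resize(p["img"][y-40:y+40,x-40:x+40],(400,400),interpolation=cv2.INTER_CUBIC)[...,::-1])
cv2.imwrite("pics/drag.png",np.hstack(ims))
E
```

```text
t: 5.28
ee_pos: [0.5159, 0.0257, 0.1071]
ee_rot: [0.0, 0.994, -0.112, -0.002]
contact_force: [-3.3, -0.0, 5.8]
opening: -0.0003
grip_force: 3.0
t: 5.7
ee_pos: [0.5275, 0.0231, 0.1077]
ee_rot: [-0.0, 0.994, -0.113, 0.001]
contact_force: [-0.3, -0.8, 4.7]
opening: -0.0001
grip_force: 2.5
t: 5.95
ee_pos: [0.5276, 0.023, 0.1078]
ee_rot: [-0.0, 0.994, -0.113, 0.001]
contact_force: [2.4, -0.2, 5.0]
opening: -0.0001
grip_force: 2.6
t 5.95 pos [0.5276 0.023  0.1078] xyaw -0.22562030275173442 F [ 2.436  -0.1567  4.9688] tool delta [-0.0096  0.0007  0.0007] opening -8.027126024714934e-05
turn deg [-0.0337 -0.1522 -0.0355]
```

View pics/drag.png

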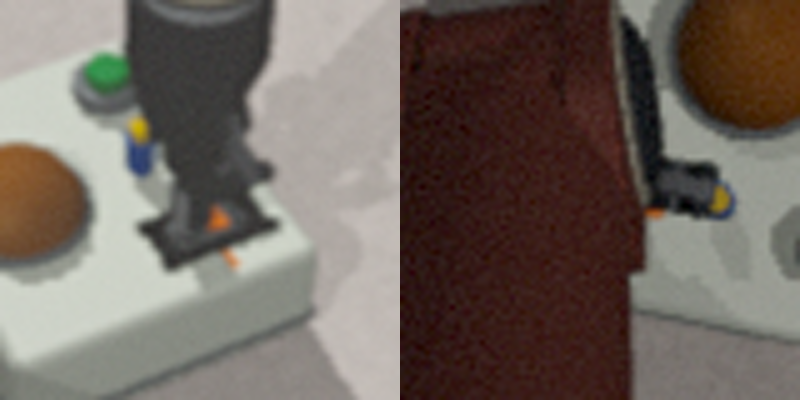

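```bash
python3 -m pendant '[[0.001,0,0,0,0,0],[0.002,0,0,0,0,0],[0.0025,0,0,0,0,0],[0.0025,0,0,0,0,0],[0.0025,0,0,0,0,0]]'
```

```text
t: 6.47
ee_pos: [0.5287, 0.0228, 0.1074]
ee_rot: [-0.0, 0.994, -0.112, -0.0]
contact_force: [0.3, -0.1, 5.0]
opening: 0.0002
grip_force: 2.6
```

Tangential force is about zero, so the wheel is at the click. Lifting straight up.

```bash
python3 -m pendant '[[0,0,-0.004,0,0,0],[0,0,-0.01,0,0,0],[0,0,-0.025,0,0,0],[0,0,-0.05,0,0,0],[0,0,-0.07,0,0,0]]'; python3 -m pendant '[[0.0,0.038,0,0,0,0],[0.0,0.076,0,0,0,0],[0.0,0.11,0,0,0,0],[0,0.12,0,0,0,0],[0,0.12,0,0,0,0]]'; python3 go.py .490 -.096 .130
python3 - <<'E'
from h import *
ims=[]
for n in("scene","top"):
    p=imaging.get_image(n); x,y=proj(p,np.array([.515,.02,.09])).astype(int)
    ims.append(cv2.resize(p["img"][y-40:y+40,x-40:x+40],(400,400),interpolation=cv2.INTER_CUBIC)[...,::-1])
cv2.imwrite("pics/lift.png",np.hstack(ims))
E
```

```text
t: 6.88
ee_pos: [0.5273, 0.0228, 0.1777]
ee_rot: [0.0, 0.994, -0.112, -0.002]
contact_force: [0.3, -0.6, -0.2]
opening: 0.0001
grip_force: 0.0
t: 7.3
ee_pos: [0.4997, -0.0983, 0.1769]
ee_rot: [0.001, 0.993, -0.116, -0.002]
contact_force: [-0.1, 0.1, -0.1]
opening: -0.0003
grip_force: 0.0
t 7.3 pos [ 0.4997 -0.0983  0.1769] xyaw -0.23291122623925847 F [-0.0632  0.1312 -0.1276] tool delta [-0.0098 -0.0001  0.0469] opening -0.00025166018688525815
turn deg [ 0.1361  0.1813 -0.4531]
```

View pics/lift.png

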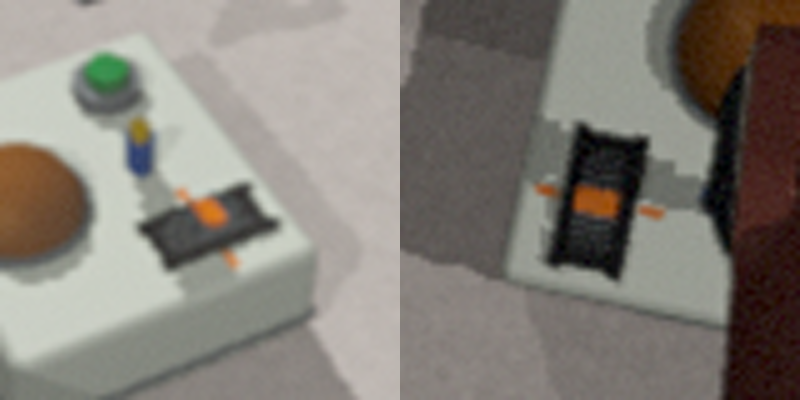

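Stripe lies level with both ticks (top crop: ticks (547,190) and (652,212), stripe (597,202)). Now the button.

```bash
python3 -m pendant '[[-0.005,0,0.015,0,0,0],[-0.010,0,0.03,0,0,0],[-0.010,0,0.045,0,0,0],[-0.010,0,0.052,0,0,0],[-0.010,0,0.052,0,0,0]]'; python3 -m pendant '[[0,0,0,0,0,0],[0,0,0,0,0,0],[0,0,0,0,0,0]]'; python3 go.py .490 -.096 .113
```

```text
t: 7.82
ee_pos: [0.4916, -0.0895, 0.1238]
ee_rot: [-0.001, 0.994, -0.111, -0.002]
contact_force: [0.5, -0.1, 0.9]
opening: -0.0002
grip_force: 0.0
t: 8.07
ee_pos: [0.4931, -0.0917, 0.1261]
ee_rot: [-0.0, 0.994, -0.112, 0.001]
contact_force: [0.1, -0.1, -0.5]
opening: 0.0002
grip_force: 0.0
t 8.0667 pos [ 0.4931 -0.0917  0.1261] xyaw -0.22473577673556447 F [ 0.0879 -0.1413 -0.5401] tool delta [-0.0021  0.0048  0.0131] opening 0.0001527699386696923
turn deg [-0.0239 -0.1037  0.0152]
```

```bash
python3 -m pendant '[[-0.002,0.005,0.002,0,0,0],[-0.002,0.005,0.005,0,0,0],[-0.002,0.005,0.007,0,0,0],[-0.002,0.005,0.009,0,0,0],[-0.002,0.005,0.011,0,0,0]]'; python3 -m pendant '[[0,0,0.001,0,0,0],[0,0,0.002,0,0,0],[0,0,0.0025,0,0,0],[0,0,0.0025,0,0,0],[0,0,0.0025,0,0,0]]'; python3 go.py .490 -.096 .113
```

```text
t: 8.48
ee_pos: [0.489, -0.0972, 0.1144]
ee_rot: [0.0, 0.994, -0.113, -0.0]
contact_force: [-1.3, -0.8, 3.0]
opening: -0.0002
grip_force: 2.0
t: 8.9
ee_pos: [0.489, -0.0972, 0.113]
ee_rot: [0.0, 0.994, -0.113, 0.0]
contact_force: [-3.4, -1.8, 12.5]
opening: 0.0
grip_force: 5.9
t 8.9 pos [ 0.489  -0.0972  0.113 ] xyaw -0.22600872369039157 F [-3.4    -1.7558 12.4848] tool delta [ 0.0007 -0.0014 -0.    ] opening 1.6322485669312235e-05
turn deg [ 0.0534 -0.0099 -0.0578]
```

The force reads 12.5 N against a 5 N spring, so the button is at its stop. Lifting off now.

```bash
python3 -m pendant '[[0,0,-0.003,0,0,0],[0,0,-0.008,0,0,0],[0,0,-0.02,0,0,0],[0,0,-0.05,0,0,0],[0,0,-0.09,0,0,0]]'; python3 -m pendant '[[0,0.04,0,0,0,0],[0,0.08,0,0,0,0],[0,0.12,0,0,0,0],[0,0.16,0,0,0,0],[0,0.2,0,0,0,0]]';python3 -m pendant '[[0,0,0,0,0,0],[0,0,0,0,0,0],[0,0,0,0,0,0],[0,0,0,0,0,0]]'
python3 - <<'E'
from h import *
ims=[]
for n in("scene","top"):
    p=imaging.get_image(n); x,y=proj(p,np.array([.53,-.04,.08])).astype(int)
    ims.append(cv2.resize(p["img"][y-50:y+50,x-50:x+50],(400,400),interpolation=cv2.INTER_CUBIC)[...,::-1])
cv2.imwrite("pics/end.png",np.hstack(ims))
E
```

```text
t: 9.32
ee_pos: [0.4875, -0.0952, 0.2003]
ee_rot: [-0.001, 0.994, -0.112, -0.003]
contact_force: [1.2, 0.4, 0.6]
opening: 0.0001
grip_force: 0.0
t: 9.73
ee_pos: [0.4445, -0.2923, 0.2019]
ee_rot: [-0.0, 0.994, -0.112, 0.001]
contact_force: [1.5, 0.6, -0.1]
opening: -0.0003
grip_force: 0.0
t: 10.07
ee_pos: [0.4455, -0.2891, 0.2016]
ee_rot: [-0.001, 0.994, -0.111, 0.0]
contact_force: [0.3, 0.4, -0.3]
opening: 0.0003
grip_force: 0.0
```

View pics/end.png

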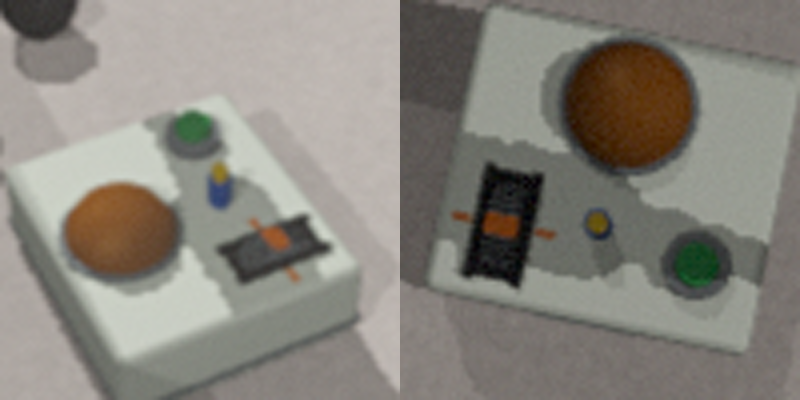

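The stripe is still at the ticks (502,225), the button is back up (698,263), and the capsule stands (598,223).

```bash
python3 -c "
from plant import arm
print(arm.hand_in())"
```

```text
the job is handed in; nothing more can be done
None
```

The time wheel is one click on, with the orange stripe level with the ticks. The green button was pressed to its stop and sprang back, the capsule is still standing, and the job was handed in at about 10 s.

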